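# Hang a pail of tile chips on the spring scale

### The job

Weigh the black pail of tile chips: with the pail still standing on the bench, swing its flat-lying bail upright, then lift the pail by the bail's red grip and hang it on the twin hook of the blue spring-scale stand. Keep hold of the bail while you lower it gently until the hook has taken the weight, then let go so that the pail hangs free and still, clear of the bench. Do not overload the delicate scale (12 N at most), do not tip the pail, and leave the hammer, the tile stack, the stone offcut and the jar where they are.

Things in the scene. Friction and masses are not known exactly. Their poses are not given: they have to be found in the camera images.
- pail: Black open pail, 105 mm high, 116 mm outside diameter at the rim, 96 mm at the foot, chips fixed inside; 0.44 to 0.73 kg in all. Origin at the centre of its underside, z up. Its bail is hinged on two ears at local y = +66 and -66 mm, 98 mm above the underside; the hinge axis, along the pail's y, crosses the pail's axis. At the start the bail lies flat, level with the ears, towards the pail's -x.
- bail (a joint): Angle of the wire bail (rad): 0 flat against its stop towards the pail's -x, 1.57 upright, up to 3.1 flat on the other side. It swings with slight friction and falls back if let go. 100 mm from the hinge axis to the middle of its straight top bar, which runs along the pail's y; the bar is 7 mm wire, 96 mm long; when upright, 89 mm is open between it and the rim.
- bail_grip (a point): Centre of the red grip, a round sleeve 16 mm in diameter and 36 mm long on the middle of the bail's top bar, its length along the pail's y. Its axes equal the pail's while the bail lies flat and turn with the bail. While flat, 42 mm from its centre to the pail's rim. The sleeve spins freely on the wire, so the bail can swing while it is held. Pushing along the bail tips the pail.
- stand: Blue spring-scale stand with a yellow twin hook, fixed to the bench. Origin on the bench below the middle of the hook's seat; z up; the hook opens to the stand's -x: enter from there, prongs between bail and pail rim. Post 22 by 40 mm, 212 mm high, at x = 143 mm, y = 0, a collar on it; base plate 12 mm high (x = 70 to 200 mm, y = -75 to 75 mm).
- hook_mid (a point): Fixed reference point 255 mm straight above the stand's origin; it does NOT move with the hook. The hook's collar is clamped at another height each time: the unloaded seat's top lies up to 18 mm above or below this point (237 to 273 mm above the bench), to be seen or felt. The hook is sprung: it yields 0.8 mm per newton and is overloaded above 12 N.
- hook_axis (a point): Fixed point on the bench at the stand's origin, same axes. Twin hook: two 8 mm prongs at y = +36 and -36 mm, flat seats from x = -12 to 12 mm. The bail's wire rests across both, along y, the red grip between them. Tips at x = -26 mm stand 20 mm above the seat's top; behind, the prongs rise to 18 mm above it at x = 36 mm, level to x = 103 mm, then drop to a cross bar 55 mm below.
- hammer: Mason's hammer with wooden handle, 232 mm long, 170 mm over its head; bystander, to be left alone. Origin underneath, near the middle of its length.
- tiles: Stack of five 100 mm square tiles, 55 mm high; bystander. Origin at the centre of its underside.
- offcut: Pale stone offcut, 90 by 70 by 45 mm; bystander. Origin at the centre of its underside.
- jar: Amber pigment jar with a blue cap, 54 mm in diameter, 60 mm high; bystander. Origin at the centre of its underside.
There are look-alikes about, which are no part of the job. Several things have the shape of the pail; the one meant has the colours described above.

How it is judged:
By the outcome, as a careful person would: the job done as asked, in the order asked, and still so for the second after the job is handed in, with the robot touching nothing.
It also fails if it takes over 72 s, if anything falls off the work surface, if the arm or the gripper's body presses on something with over 40 N, if the wrist force passes 120 N, or if a joint passes its speed limit or range.

### The arm

A 6-joint arm with a two-finger parallel gripper is mounted at the origin on the work surface. World frame = base frame: x ahead of the robot, y to its left, z up, the work surface at z = 0. Lengths are in m, angles in rad, forces in N, time in s.
With the tool pointing down it reaches from about 0.375 to 0.925 m from the base axis. Payload 5.7 kg.
Tool frame: the origin (TCP) lies midway between the tips of the shut fingers; the grasp point (between the pads) lies 19 mm behind it; z points along the fingers, y is the direction in which the jaws open and shut (so a half turn about z gives the same grasp; the last joint's range is limited). The gripper opens to 88 mm and grips with 3 to 60 N. Pads are 20 mm wide; open, the fingers measure 115 mm over their backs; the gripper's body (75 mm by 178 mm) begins 61 mm behind the grasp point.
Start: joints at [1.106, 0.359, 1.51, -0, 1.272, -0.115], TCP at [0.206, 0.564, 0.223] pointing down, gripper open.
Joint ranges: [-2.97, 2.97], [-1.01, 2.36], [0.21, 2.38], [-0.96, 4.11], [0.2, 2.71], [-2.98, 2.98]. Speed limits (rad/s): [2.39, 2.39, 3.14, 3.14, 3.14, 3.14].

### API

Orientations are given as a unit quaternion [w, x, y, z].
In Python, from bench import get_state, optics, robot, spotter gives the robot as it stands.
- The arm moves only by the shell command python3 -m crank 'ROWS' [FORCE]. ROWS is JSON, a list of rows, each a list of 3 entries, a list of its own where there are three numbers: the shift along the world's x, y, z in mm, then the turn, a rotation vector about the world's x, y, z in degrees, then the finger opening in mm, from 0 to 87.8. A call has 1 to 10 rows; each row is the pose to reach, as a shift and turn from the pose commanded when the call began; what a row does not reach only later rows make up. A row lasts 1/10 s, in which the tool goes at most 50 mm and 8.59 degrees, less where a joint would pass 70% of its speed; a pose out of reach is approached as far as the arm can. A call with a gripper value outside its range is refused whole. The fingers move at their own pace and stop on an object; FORCE is the grip in N (left out, the last holds). Time passes only in rows, so rows that repeat a pose let the fingers close. It gives the time, the measured TCP pose, the force and the opening at its end, in the units of the state.
- get_state(): the state, without advancing time (a new reading comes with each control period).
- optics.read_camera(name): name is "side" or "top" or "wrist"; returns a dict with "image" (384x512x3 uint8, red, green, blue), "z_map" (384x512 float32, m along the optical axis (not along the pixel's ray), 0 where there is no reading), "camera_matrix" (3x3 intrinsics, pixels), "origin" and "rotation" of the camera in the world; the wrist camera has in their place "hand_eye" (4x4, takes a point from camera to tool coordinates, whose origin is the TCP and whose axes are the flange's). Camera axes: x right, y up, looking along -z (the intrinsics and any distortion apply to the point x, -y, -z); pixel columns grow to the right and rows downward; lengths in m; the calibration is good to about 2 mm. A picture is of the moment at which its call begins: read the wrist's pose just before it.
- robot.close_job(): hands the job in, once; it reports no verdict.
Trained networks look in a picture, given as the dict that the camera call returned (one of the last four; its "shot" number tells which), for a name from the list of things; names that differ only in an ending like _2 or _b are one class to them, and where a whole thing is asked for, a point or a joint stands for the part that bears it (a point fixed in the world has none). Each returns a list of dicts, best first, with "confidence" (0 to 1); they miss things now and then, are a little off and sometimes report something else, mostly with a low value. They report only what shows in the picture. A call takes as long as a camera call. They do not tell look-alikes from the thing itself.
- spotter.recognise(picture, thing): "location" ([column, row] in pixels, amid what is visible of it).
- spotter.pinpoint(picture, thing): "location" ([column, row] in pixels: a listed point, or the origin of a listed thing).
The state is a dict: "clock": time; "joint_positions": joint angles; "joint_velocities": joint speeds; "effort": joint torques, N m; "position": TCP position; "eef_rot": TCP orientation; "ft_force": force on the tool from outside, world axes, zero at the start; "wrist_torque": the same for the moment, N m; "finger_gap": finger opening in m.
Only numpy, scipy, OpenCV 4.12 (cv2) and the standard library are available. Lean on these libraries where they do the work, as an engineer would, in place of code of your own. Each camera call takes 0.05 s, during which the arm holds its last target. There are 200 camera calls.

## Working session

There is one attempt and no reset: what is moved stays moved. The work goes in short steps, Python scripts to look and compute and a shell command to move; the robot and the scene stay as the last step left them, time stands still between calls to the robot, and variables do not carry over. Pictures are saved under pics/ and viewed, about 8 in all and at most 12, crops included, and the job is handed in when it is done.

```bash
mkdir -p pics; ls
cat > h.py <<'E'
import numpy as np, cv2
from bench import get_state, optics, robot, spotter
from scipy.spatial.transform import Rotation as R
def pose(s):
    q=s["eef_rot"]; T=np.eye(4); T[:3,:3]=R.from_quat([q[1],q[2],q[3],q[0]]).as_matrix(); T[:3,3]=s["position"]; return T
def shot(n):
    s=get_state(); p=optics.read_camera(n)
    if n=="wrist": C=pose(s)@np.array(p["hand_eye"])
    else:
        C=np.eye(4); r=np.array(p["rotation"]); C[:3,:3]=r if r.shape==(3,3) else R.from_quat([*r[1:],r[0]]).as_matrix(); C[:3,3]=p["origin"]
    p["C"]=C; return p
def rays(p,uv):
    K=np.array(p["camera_matrix"]); uv=np.atleast_2d(uv).astype(float)
    d=np.c_[(uv[:,0]-K[0,2])/K[0,0],-(uv[:,1]-K[1,2])/K[1,1],-np.ones(len(uv))]
    return d@p["C"][:3,:3].T
def at_depth(p,uv):
    uv=np.atleast_2d(uv); i=np.round(uv).astype(int); z=p["z_map"][i[:,1].clip(0,383),i[:,0].clip(0,511)]
    return p["C"][:3,3]+rays(p,uv)*z[:,None]
def at_z(p,uv,z):
    d=rays(p,uv); o=p["C"][:3,3]; return o+d*((z-o[2])/d[:,2])[:,None]
def cloud(p):
    v,u=np.mgrid[0:384,0:512]; uv=np.c_[u.ravel(),v.ravel()]
    P=at_depth(p,uv); return P.reshape(384,512,3)
def save(p,name,crop=None,k=1):
    im=cv2.cvtColor(p["image"],cv2.COLOR_RGB2BGR)
    if crop: a,b,c,d=crop; im=im[b:d,a:c]
    cv2.imwrite("pics/"+name,cv2.resize(im,None,fx=k,fy=k,interpolation=cv2.INTER_CUBIC))
E
python3 - <<'E'
from h import *
np.set_printoptions(precision=3,suppress=True)
t=shot("top");s=shot("side")
print({k:v for k,v in t.items() if k not in("image","z_map")})
print(s["C"])
for p,n in((t,"top"),(s,"side")):
    for th in ["pail","bail_grip","stand","hook_mid","hook_axis","hammer","tiles","offcut","jar"]:
        for r in spotter.pinpoint(p,th)[:4]:
            print(n,th,np.round(r["location"]),round(r["confidence"],2),at_depth(p,r["location"])[0])
im=np.hstack([t["image"],s["image"]])
cv2.imwrite("pics/a.png",cv2.resize(cv2.cvtColor(np.vstack([t["image"],s["image"]]),cv2.COLOR_RGB2BGR),None,fx=.78,fy=.78))
E
```

```text
pics
{'camera_matrix': array([[361.634,   0.   , 252.609],
       [  0.   , 361.634, 191.314],
       [  0.   ,   0.   ,   1.   ]]), 'origin': array([0.252, 0.073, 1.581]), 'rotation': array([ 0.711,  0.065, -0.069, -0.696]), 'shot': 1, 'C': array([[ 0.021,  0.982, -0.188,  0.252],
       [-1.   ,  0.022,  0.004,  0.073],
       [ 0.008,  0.188,  0.982,  1.581],
       [ 0.   ,  0.   ,  0.   ,  1.   ]])}
[[ 0.703  0.44  -0.558 -0.366]
 [-0.711  0.41  -0.571 -0.849]
 [-0.022  0.799  0.601  1.142]
 [ 0.     0.     0.     1.   ]]
top pail [233. 130.] 0.85 [0.825 0.162 0.045]
top pail [131. 222.] 0.68 [0.401 0.574 0.062]
top pail [212. 262.] 0.6 [0.241 0.229 0.06 ]
top pail [232. 174.] 0.57 [0.615 0.157 0.059]
top bail_grip [339. 130.] 0.69 [ 0.851 -0.327 -0.003]
top bail_grip [187. 259.] 0.64 [0.252 0.324 0.108]
top bail_grip [236. 190.] 0.55 [0.559 0.141 0.004]
top bail_grip [116. 242.] 0.49 [0.314 0.615 0.103]
top stand [308. 194.] 0.9 [ 0.549 -0.181  0.   ]
top hook_mid [322. 180.] 0.63 [ 0.612 -0.243  0.001]
top hook_axis [312. 194.] 0.8 [ 0.547 -0.197 -0.003]
top hammer [177. 195.]
[... 347 characters left out ...]
1 [0.792 0.133 0.042]
side bail_grip [250. 206.] 0.69 [ 0.622  0.237 -0.003]
side bail_grip [382. 224.] 0.62 [ 0.807 -0.321  0.097]
side bail_grip [168. 218.] 0.59 [0.249 0.318 0.102]
side bail_grip [315. 208.] 0.51 [ 0.663 -0.102  0.143]
side stand [310. 257.] 0.59 [ 0.554 -0.175  0.   ]
side hook_mid [316. 210.] 0.97 [ 0.654 -0.112  0.145]
side hook_axis [313. 257.] 0.86 [ 0.568 -0.178 -0.006]
side hammer [210. 196.] 0.82 [0.53  0.403 0.021]
side hammer [263. 212.] 0.16 [0.588 0.114 0.047]
side tiles [366. 292.] 0.62 [ 0.515 -0.445  0.05 ]
side offcut [257. 256.] 0.84 [ 0.39  -0.047  0.038]
side offcut [324. 309.] 0.69 [ 0.374 -0.378  0.032]
side jar [326. 308.] 0.74 [ 0.377 -0.384  0.039]
```

View pics/a.png

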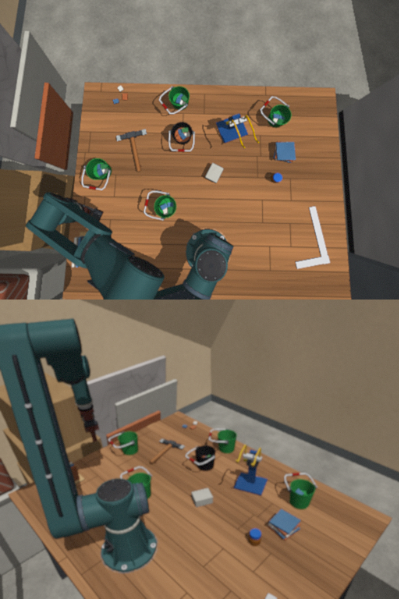

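Five pails show in the top picture. The four green ones are at (228,127), (124,217), (212,263) and (354,147), and the single black one is at (232,172). The black one fits the description, so I'll confirm it in a crop and measure its geometry.

Run:
```python
from h import *
np.set_printoptions(precision=3,suppress=True)
t=shot("top");s=shot("side")
for p,n,px in((t,"top",(232,174)),(s,"side",(262,208))):
    P=cloud(p); im=p["image"].astype(int); hsv=cv2.cvtColor(p["image"],cv2.COLOR_RGB2HSV)
    near=(np.hypot(P[...,0]-.62,P[...,1]-.157)<.16)
    red=near&((hsv[...,0]<8)|(hsv[...,0]>172))&(hsv[...,1]>150)&(hsv[...,2]>90)
    v,u=np.nonzero(red); print(n,"red",len(u),u.mean(),v.mean(),"at z.098",at_z(p,[[u.mean(),v.mean()]],.102)[0], "med depth pt",np.median(P[red],0))
    dark=near&(hsv[...,2]<60)&(P[...,2]>.085)&(P[...,2]<.125)
    Q=P[dark]; A=np.c_[2*Q[:,:2],np.ones(len(Q))]; c=np.linalg.lstsq(A,(Q[:,:2]**2).sum(1),rcond=None)[0]
    print("rim",len(Q),c[:2],np.sqrt(c[2]+c[:2]@c[:2]),Q.min(0),Q.max(0))
    for th in("pail","bail_grip","hook_mid","hook_axis","stand"):
        for r in spotter.pinpoint(p,th):
            z={"pail":0,"bail_grip":.098,"hook_mid":.255}.get(th,0)
            w=at_z(p,r["location"],z)[0]
            if np.hypot(w[0]-.6,w[1]+.02)<.3: print("  ",th,np.round(r["location"],1),round(r["confidence"],2),w)
    ye=(np.hypot(P[...,0]-.58,P[...,1]+.18)<.25)&(hsv[...,0]>20)&(hsv[...,0]<33)&(hsv[...,1]>150)&(hsv[...,2]>110)&(P[...,2]>.15)
    Q=P[ye]; print("yellow",len(Q),Q.min(0),Q.max(0)); 
    bl=(np.hypot(P[...,0]-.58,P[...,1]+.18)<.2)&(hsv[...,0]>100)&(hsv[...,0]<125)&(hsv[...,1]>120)&(P[...,2]<.04)&(P[...,2]>.0)
    Q=P[bl]; print("base",len(Q),cv2.minAreaRect((Q[:,:2]*1000).astype(np.float32)))
a=cv2.resize(t["image"][140:220,190:340],None,fx=5,fy=5,interpolation=cv2.INTER_CUBIC)[:, :750]
b=cv2.resize(s["image"][170:280,220:350],None,fx=4,fy=4,interpolation=cv2.INTER_CUBIC)
b=cv2.resize(s["image"][180:250,240:340],None,fx=2.8,fy=2.8,interpolation=cv2.INTER_CUBIC)
c=np.zeros((a.shape[0]+b.shape[0],750,3),np.uint8); c[:a.shape[0]]=a; c[a.shape[0]:,:b.shape[1]]=b
cv2.imwrite("pics/b.png",cv2.cvtColor(c,cv2.COLOR_RGB2BGR)); print(c.shape)
```

```text
top red 26 232.07692307692307 192.26923076923077 at z.098 [0.529 0.152 0.102] med depth pt [0.529 0.152 0.103]
rim 80 [0.626 0.153] 0.055017552389423366 [0.571 0.097 0.085] [0.683 0.21  0.11 ]
   pail [233.7 172.9] 0.69 [0.636 0.153 0.   ]
   bail_grip [233.  189.5] 0.71 [0.541 0.149 0.098]
   hook_mid [319.2 181. ] 0.67 [ 0.55  -0.182  0.255]
   hook_mid [309.2 191.3] 0.38 [ 0.51  -0.144  0.255]
   hook_axis [310.8 193.1] 0.88 [ 0.552 -0.192  0.   ]
   stand [309.3 192.6] 0.96 [ 0.554 -0.186  0.   ]
yellow 122 [ 0.515 -0.223  0.153] [ 0.68  -0.087  0.274]
base 568 ((679.5062866210938, -128.5380859375), (126.5855712890625, 144.9532928466797), 22.435720443725586)
side red 22 245.6818181818182 204.9090909090909 at z.098 [0.524 0.152 0.102] med depth pt [0.526 0.158 0.101]
rim 121 [0.624 0.153] 0.05523344492875967 [0.565 0.098 0.085] [0.683 0.214 0.104]
   pail [260.1 215.7] 0.85 [0.602 0.148 0.   ]
   pail [309.4 257.6] 0.68 [ 0.551 -0.173  0.   ]
   bail_grip [243.3 203. ] 0.59 [0.53  0.173 0.098]
   hook_mid [314.8 208.1] 0.64 [ 0.546 -0.185  0.255]
   hook_axis [313.2 257.7] 0.69 [ 0.56  -0.184  0.   ]
   stand [310.8 258.2] 0.66 [ 0.552 -0.179  0.   ]
yellow 103 [ 0.514 -0.225  0.151] [ 0.68  -0.099  0.272]
base 657 ((674.6431884765625, -130.9814910888672), (128.62713623046875, 144.08982849121094), 23.065994262695312)
(596, 750, 3)
```

View pics/b.png

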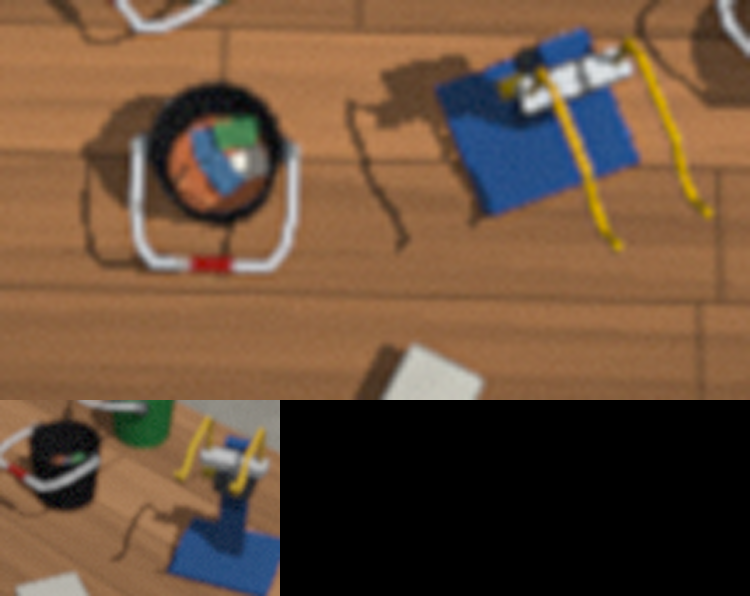

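The crop confirms the black pail with tile chips at top-picture pixel (233,172). Its white bail lies flat towards the robot, with the red grip at (232,192). The stand is yawed about 23° and its prongs open towards the robot. Next I'll check the tool axes and the wrist limit.

Run:
```python
from h import *
np.set_printoptions(precision=3,suppress=True)
s=get_state(); print(s); print(pose(s)); 
T=pose(s); y=T[:3,1]; print("jaw yaw",np.degrees(np.arctan2(y[1],y[0])))
p=optics.read_camera("wrist"); print(p["hand_eye"],p["camera_matrix"])
```

```text
{'clock': 1.6, 'joint_positions': array([ 1.106,  0.359,  1.51 , -0.   ,  1.273, -0.115]), 'joint_velocities': array([ 0.001, -0.002, -0.   ,  0.001,  0.004,  0.001]), 'effort': array([  0.001, -51.533, -27.111,   0.068,   0.025,  -0.   ]), 'position': array([0.206, 0.564, 0.223]), 'eef_rot': array([ 0.   ,  0.174,  0.985, -0.   ]), 'ft_force': array([-0.477, -0.159,  0.873]), 'wrist_torque': array([-0.025,  0.003,  0.035]), 'finger_gap': 0.08766905641127651}
[[-0.939  0.343 -0.     0.206]
 [ 0.343  0.939 -0.     0.564]
 [-0.    -0.    -1.     0.223]
 [ 0.     0.     0.     1.   ]]
jaw yaw 69.96181123291916
[[ 0.002  0.964  0.268  0.074]
 [ 1.    -0.002 -0.     0.001]
 [ 0.     0.268 -0.964 -0.162]
 [ 0.     0.     0.     1.   ]] [[333.013   0.    255.076]
 [  0.    333.013 190.912]
 [  0.      0.      1.   ]]
```

```bash
python3 -m crank '[[[31,-40,2],[0,0,-7],60],[[62,-80,4],[0,0,-14],60],[[93,-120,6],[0,0,-21],60],[[124,-160,8],[0,0,-28],60],[[155,-200,10],[0,0,-35],50],[[186,-240,12],[0,0,-42],50],[[217,-280,14],[0,0,-49],44],[[248,-320,14],[0,0,-56],44],[[275,-355,14],[0,0,-63],44],[[297,-383,14],[0,0,-70],44]]' 3; python3 -m crank '[[[12,-16,-20],[0,0,0],44],[[18,-24,-30],[0,0,0],44],[[21,-28,-37],[0,0,0],44],[[21,-28,-37],[0,0,0],44]]'
python3 - <<'E'
from h import *
np.set_printoptions(precision=4,suppress=True)
p=shot("wrist"); save(p,"c.png",k=1.5)
print(pose(get_state()),get_state()["joint_positions"])
P=cloud(p); hsv=cv2.cvtColor(p["image"],cv2.COLOR_RGB2HSV)
red=((hsv[...,0]<8)|(hsv[...,0]>172))&(hsv[...,1]>150)&(hsv[...,2]>70)&(P[...,2]>.07)&(P[...,2]<.13)
n,l,st,ce=cv2.connectedComponentsWithStats(red.astype(np.uint8))
for i in range(1,n):
    if st[i,4]>40: Q=P[l==i]; print(st[i],ce[i],np.median(Q,0),Q.min(0),Q.max(0),cv2.minAreaRect((Q[:,:2]*1000).astype(np.float32)))
m=(P[...,2]>.08)&(P[...,2]<.125)&(hsv[...,2]<70)
Q=P[m]; print("rimpts",len(Q),Q.min(0),Q.max(0))
A=np.c_[2*Q[:,:2],np.ones(len(Q))]; c=np.linalg.lstsq(A,(Q[:,:2]**2).sum(1),rcond=None)[0]; print(c[:2],np.sqrt(c[2]+c[:2]@c[:2]))
w=(P[...,2]>.09)&(P[...,2]<.115)&(hsv[...,1]<60)&(hsv[...,2]>120)&(P[...,0]<.55)
Q=P[w]; print("bar",len(Q),Q.min(0),Q.max(0),np.polyfit(Q[abs(Q[:,1]-.153)<.04][:,1],Q[abs(Q[:,1]-.153)<.04][:,0],1))
E
```

```text
clock: 2.65
position: [0.5044, 0.1781, 0.2369]
eef_rot: [0.0, 0.71, 0.705, 0.0]
ft_force: [-0.2, 1.0, 0.0]
finger_gap: 0.0439
clock: 3.05
position: [0.5226, 0.1527, 0.1985]
eef_rot: [-0.001, 0.707, 0.707, -0.001]
ft_force: [-0.5, 0.0, 0.7]
finger_gap: 0.0437
[[ 0.0001  1.     -0.0017  0.5228]
 [ 1.     -0.0001  0.0002  0.1533]
 [ 0.0002 -0.0017 -1.      0.1992]
 [ 0.      0.      0.      1.    ]] [0.1581 0.3039 1.6579 0.0005 1.1813 0.158 ]
[253 167  19  46 827] [261.9383 189.8646] [0.5274 0.1564 0.1049] [0.5202 0.1375 0.0962] [0.535  0.1738 0.1076] ((527.6098022460938, 155.6586456298828), (14.769123077392578, 36.327980041503906), 0.0037999055348336697)
rimpts 4938 [0.5702 0.094  0.08  ] [0.6853 0.2177 0.1068]
[0.6268 0.1559] 0.054877959234066284
bar 1129 [0.5243 0.0911 0.0925] [0.5499 0.2197 0.1033] [0.0058 0.5267]
```

View pics/c.png

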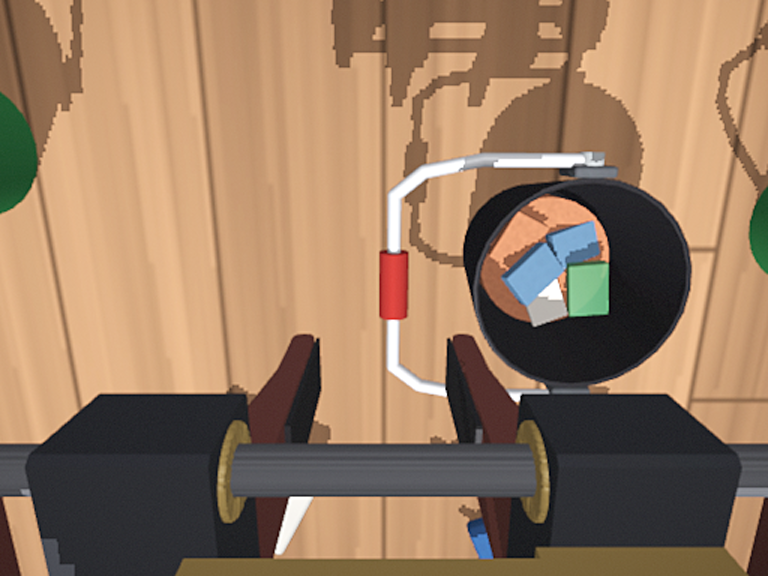

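The wrist picture shows the pail rim around (577,283), the red grip at (393,285), and the open fingers straddling its line. The grip is at (0.5276, 0.1557) at height 0.098, the pail axis is at (0.627, 0.156), and the yaw is about 0. I'll descend with the fingers partly open so they clear the rim, then close lightly.

```bash
python3 -m crank '[[[4,2,-35],[0,0,0],32],[[4,2,-70],[0,0,0],32],[[4,2,-100],[0,0,0],32],[[4,2,-115],[0,0,0],32],[[4,2,-120],[0,0,0],32],[[4,2,-120],[0,0,0],32],[[4,2,-120],[0,0,0],10],[[4,2,-120],[0,0,0],10],[[4,2,-120],[0,0,0],10],[[4,2,-120],[0,0,0],10]]' 4
python3 - <<'E'
from h import *
np.set_printoptions(precision=4,suppress=True)
s=get_state(); print(s["position"],s["ft_force"],s["wrist_torque"],s["finger_gap"],s["joint_velocities"])
E
```

```text
clock: 4.1
position: [0.5282, 0.1549, 0.0805]
eef_rot: [0.0, 0.707, 0.707, 0.001]
ft_force: [-1.3, 0.8, 3.7]
finger_gap: 0.0159
[0.5282 0.1549 0.0805] [-1.2564  0.7979  3.7442] [0.1035 0.1792 0.0117] 0.01592631250647799 [-0.001   0.0018  0.0017  0.0013 -0.0001 -0.0008]
```

```bash
python3 -m crank '[[[0.3,0,8],[0,0,0],10],[[1,0,15],[0,0,0],10],[[3,0,23],[0,0,0],10],[[5,0,31],[0,0,0],10],[[8,0,38],[0,0,0],10],[[11,0,45],[0,0,0],10],[[15,0,52],[0,0,0],10],[[19,0,59],[0,0,0],10],[[24,0,65],[0,0,0],10],[[29,0,71],[0,0,0],10]]'
python3 - <<'E'
from h import *
np.set_printoptions(precision=4,suppress=True)
p=shot("wrist"); s=get_state(); print(s["position"],s["ft_force"],s["wrist_torque"],s["finger_gap"])
save(p,"d.png"); P=cloud(p); hsv=cv2.cvtColor(p["image"],cv2.COLOR_RGB2HSV)
m=(P[...,2]>.098)&(P[...,2]<.125)&(hsv[...,2]<70)&(P[...,0]>.55)
Q=P[m]; A=np.c_[2*Q[:,:2],np.ones(len(Q))]; c=np.linalg.lstsq(A,(Q[:,:2]**2).sum(1),rcond=None)[0]; print(len(Q),c[:2],np.sqrt(c[2]+c[:2]@c[:2]),"plane",np.linalg.lstsq(np.c_[Q[:,:2]-c[:2],np.ones(len(Q))],Q[:,2],rcond=None)[0])
E
```

```text
clock: 5.1
position: [0.5569, 0.1546, 0.1511]
eef_rot: [-0.0, 0.707, 0.707, -0.0]
ft_force: [-0.2, 0.7, -0.0]
finger_gap: 0.0157
[0.5584 0.1547 0.1522] [-2.1011  1.0191  4.2054] [-0.1264  0.7367 -0.0039] 0.015737772535187
2019 [0.6268 0.1557] 0.05559669772175648 plane [-0.0203  0.0134  0.1031]
```

View pics/d.png

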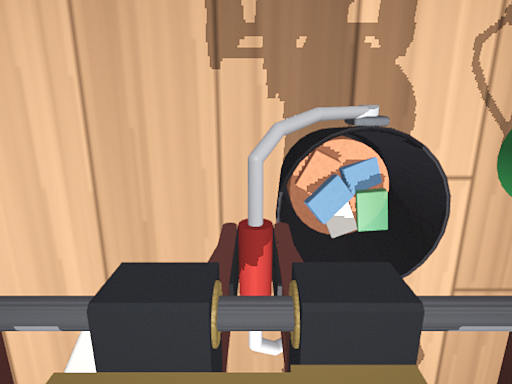

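The bail is up 45° with the grip held at (256,262). The pail is unmoved, with its axis at (0.627, 0.156), and the forces are small. I'll continue to upright with a 1 mm outward bias.

```bash
python3 -m crank '[[[6,0,7],[0,0,0],10],[[13,0,12],[0,0,0],10],[[20,0,17],[0,0,0],10],[[28,0,21],[0,0,0],10],[[36,0,24],[0,0,0],10],[[44,0,27],[0,0,0],10],[[53,0,29],[0,0,0],10],[[61,0,30],[0,0,0],10],[[69,0,30],[0,0,0],10],[[69,0,30],[0,0,0],10]]'
python3 - <<'E'
from h import *
np.set_printoptions(precision=4,suppress=True)
s=get_state(); print(s["position"],s["ft_force"],s["wrist_torque"],s["finger_gap"])
p=shot("side")
P=cloud(p); hsv=cv2.cvtColor(p["image"],cv2.COLOR_RGB2HSV)
save(p,"e.png",(215,150,365,280),4)
E
python3 -m crank '[[[0,0,0],[0,0,0],8],[[0,0,0],[0,0,0],8]]' 35
```

```text
clock: 6.15
position: [0.627, 0.1546, 0.1807]
eef_rot: [0.0, 0.707, 0.707, 0.0]
ft_force: [0.3, -0.6, -0.0]
finger_gap: 0.0159
[0.627  0.1546 0.1807] [ 0.3138 -0.5939 -0.017 ] [-0.1739  0.0055 -0.0488] 0.01594639051043449
clock: 6.4
position: [0.6253, 0.1546, 0.1807]
eef_rot: [-0.0, 0.707, 0.707, -0.0]
ft_force: [0.4, -0.8, -1.5]
finger_gap: 0.015
```

View pics/e.png

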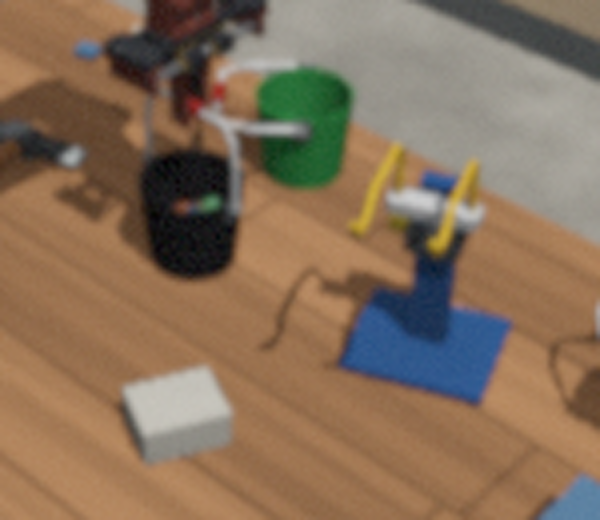

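The bail stands upright over the black pail at (190,215) in the crop, the pail is standing, and the grip is now firm. Lifting.

```bash
python3 -m crank '[[[0,0,4],[0,0,0],8],[[0,0,10],[0,0,0],8],[[0,0,20],[0,0,0],8],[[0,0,32],[0,0,0],8],[[0,0,46],[0,0,0],8],[[0,0,62],[0,0,0],8],[[0,0,78],[0,0,0],8],[[0,0,92],[0,0,0],8],[[0,0,102],[0,0,0],8],[[0,0,108],[0,0,0],8]]'
python3 -m crank '[[[0,0,0],[0,0,0],8],[[0,0,0],[0,0,0],8],[[0,0,0],[0,0,0],8]]'
python3 - <<'E'
from h import *
np.set_printoptions(precision=4,suppress=True)
s=get_state(); print(s["position"],s["ft_force"],s["wrist_torque"],s["finger_gap"])
for n in("top","side"):
    p=shot(n); P=cloud(p); hsv=cv2.cvtColor(p["image"],cv2.COLOR_RGB2HSV)
    o=np.array([.552,-.183]); c,sn=np.cos(np.radians(22.7)),np.sin(np.radians(22.7))
    D=P[...,:2]-o; X=D[...,0]*c+D[...,1]*sn; Y=-D[...,0]*sn+D[...,1]*c
    ye=(hsv[...,0]>18)&(hsv[...,0]<35)&(hsv[...,1]>130)&(hsv[...,2]>90)&(P[...,2]>.19)&(abs(X)<.16)&(abs(Y)<.08)
    for sg in(-1,1):
        m=ye&(Y*sg>0); i=np.argsort(X[m]); L=np.c_[X[m],Y[m],P[...,2][m]][i]*1000
        print(n,sg,"fit y(x)",np.polyfit(L[:,0],L[:,1],1)); print(np.round(L[::2]).astype(int).tolist())
E
```

```text
clock: 7.4
position: [0.626, 0.1547, 0.2902]
eef_rot: [0.0, 0.707, 0.707, 0.001]
ft_force: [0.3, -0.4, -6.9]
finger_gap: 0.0154
clock: 7.7
position: [0.625, 0.1546, 0.2876]
eef_rot: [-0.001, 0.707, 0.707, -0.001]
ft_force: [-0.1, -0.6, -7.5]
finger_gap: 0.015
[0.625  0.1546 0.2876] [-0.14   -0.5906 -7.5365] [-0.0996  0.0386 -0.0582] 0.015045178130884046
top -1 fit y(x) [ -0.0182 -32.8367]
[[-26, -32, 271], [-21, -30, 269], [-16, -30, 263], [-10, -29, 259], [-4, -30, 249], [-1, -31, 251], [3, -33, 252], [6, -33, 254], [11, -38, 245], [15, -35, 248], [18, -34, 255], [21, -36, 255], [25, -37, 257], [29, -34, 261], [33, -31, 265], [37, -33, 263], [40, -32, 270], [45, -32, 265], [49, -33, 266], [52, -34, 267], [57, -33, 265], [60, -33, 272], [65, -32, 267], [69, -33, 268], [74, -32, 267], [78, -33, 266], [81, -34, 270], [86, -32, 269], [90, -35, 266], [94, -31, 271], [99, -35, 265], [100, -39, 268], [106, -37, 266], [111, -36, 265], [114, -37, 266], [119, -32, 257], [120, -36, 264], [123, -32, 247]]
top 1 fit y(x) [-0.0216 39.1485]
[[-23, 39, 270], [-19, 38, 270], [-13, 37, 259], [-7, 38,
[... 915 characters left out ...]
[116, -37, 218], [117, -32, 230], [118, -34, 243], [120, -32, 218], [120, -39, 225]]
side 1 fit y(x) [-0.0151 38.175 ]
[[-29, 37, 267], [-23, 39, 266], [-22, 35, 262], [-7, 36, 246], [-1, 37, 246], [6, 43, 244], [9, 37, 248], [14, 35, 249], [15, 39, 252], [19, 37, 263], [21, 37, 252], [23, 42, 258], [25, 38, 254], [27, 35, 258], [31, 37, 259], [35, 42, 264], [36, 35, 265], [43, 37, 264], [43, 41, 267], [51, 35, 263], [57, 41, 266], [63, 35, 264], [71, 37, 262], [73, 34, 266], [79, 36, 266], [89, 39, 263], [94, 40, 264], [95, 37, 269], [100, 34, 262], [110, 33, 255], [115, 38, 241], [117, 34, 241], [119, 38, 225], [119, 37, 220], [119, 38, 234], [122, 34, 214], [125, 35, 221], [129, 36, 213]]
```

The pail is lifted at about 7.3 N. The prongs give a stand yaw of about 21.7°, an origin of about (0.552, -0.180), and a seat top near 0.250. I'll carry the pail to a staging point 110 mm in front of the hook.

```bash
python3 -m crank '[[[-8,-8,0],[0,0,1],8],[[-22,-24,0],[0,0,3],8],[[-40,-45,0],[0,0,5],8],[[-60,-70,0],[0,0,7],8],[[-80,-97,0],[0,0,9],8],[[-100,-124,0],[0,0,12],8],[[-118,-151,0],[0,0,14],8],[[-134,-178,0],[0,0,16],8],[[-147,-204,0],[0,0,18],8],[[-157,-230,0],[0,0,20],8]]'
python3 -m crank '[[[-5,-25,0],[0,0,1],8],[[-9,-50,0],[0,0,1.7],8],[[-13,-75,0],[0,0,1.7],8],[[-15,-97,0],[0,0,1.7],8],[[-17,-115,0],[0,0,1.7],8],[[-18,-128,0],[0,0,1.7],8],[[-19,-137,0],[0,0,1.7],8],[[-19,-142,0],[0,0,1.7],8],[[-19,-145,0],[0,0,1.7],8],[[-19,-145,0],[0,0,1.7],8]]'
python3 - <<'E'
from h import *
np.set_printoptions(precision=4,suppress=True)
T=pose(get_state()); print(T,get_state()["ft_force"],get_state()["finger_gap"])
p=shot("wrist"); save(p,"f.png",k=1)
P=cloud(p); hsv=cv2.cvtColor(p["image"],cv2.COLOR_RGB2HSV)
o=np.array([.552,-.180]); a=np.radians(21.7); c,sn=np.cos(a),np.sin(a)
D=P[...,:2]-o; X=D[...,0]*c+D[...,1]*sn; Y=-D[...,0]*sn+D[...,1]*c
ye=(hsv[...,0]>18)&(hsv[...,0]<35)&(hsv[...,1]>130)&(hsv[...,2]>70)&(P[...,2]>.19)&(abs(X)<.16)&(abs(Y)<.08)
for sg in(-1,1):
    m=ye&(Y*sg>0); i=np.argsort(X[m]); L=np.c_[X[m],Y[m],P[...,2][m]][i]*1000
    print(sg,len(L))
    if len(L)>20:
        print(np.polyfit(L[:,0],L[:,1],1)); k=max(1,len(L)//25); print(np.round(L[::k]).astype(int).tolist())
E
```

```text
clock: 8.8
position: [0.4666, -0.0764, 0.2887]
eef_rot: [-0.0, 0.573, 0.82, -0.0]
ft_force: [0.2, 0.4, -6.2]
finger_gap: 0.0153
clock: 9.8
position: [0.4498, -0.2202, 0.2886]
eef_rot: [0.0, 0.562, 0.827, 0.0]
ft_force: [0.3, -0.1, -7.8]
finger_gap: 0.015
[[-0.3693  0.9293  0.0003  0.4498]
 [ 0.9293  0.3693  0.0002 -0.2202]
 [ 0.0001  0.0003 -1.      0.2886]
 [ 0.      0.      0.      1.    ]] [ 0.3074 -0.0802 -7.7665] 0.014972278851474468
-1 1434
[ -0.0241 -32.6156]
[[-21, -30, 269], [-17, -33, 265], [-13, -32, 250], [-9, -30, 248], [-5, -34, 252], [-2, -36, 251], [1, -32, 251], [4, -32, 251], [8, -31, 247], [11, -35, 251], [14, -32, 250], [16, -33, 253], [19, -33, 255], [21, -34, 256], [23, -31, 257], [25, -32, 261], [27, -32, 261], [29, -35, 264], [31, -37, 264], [33, -33, 266], [35, -35, 266], [37, -35, 269], [39, -31, 268], [42, -32, 268], [45, -36, 270], [47, -31, 266]]
1 4797
[ 0.1199 35.3422]
[[-153, 18, 394], [-147, 21, 397], [-142, 21, 398], [-137, 21, 396], [-131, 21, 397], [-126, 20, 397], [-120, 21, 396], [-118, 20, 397], [-111, 21, 397], [-106, 20, 397], [-102, 32, 385], [-100, 19, 392], [-97, 20, 395], [-93, 20, 396], [-89, 21, 395], [-86, 21, 394], [-82, 21, 395], [-79, 21, 397], [-26, 37, 271], [-15, 40, 262], [0, 40, 250], [9, 34, 250], [17, 34, 252], [23, 34, 256], [29, 35, 262], [34, 37, 267]]
```

View pics/f.png

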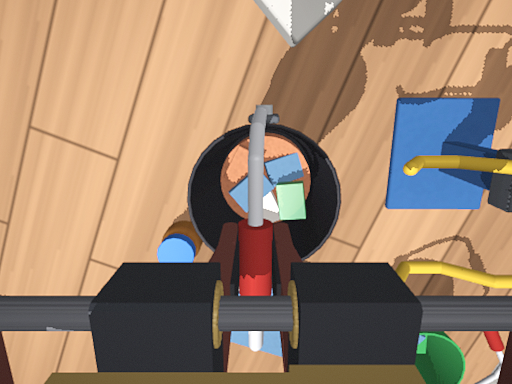

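The picture shows the pail hanging level and upright at (262,195). The prong tips are at (412,167) and (405,270), facing the bail. Centring and yaw are within about 2 mm and 1°. I'll go straight in along the stand's +x above the tips.

```bash
python3 -m crank '[[[5,2,0],[0,0,0],8],[[14,6,0],[0,0,0],8],[[27,11,0],[0,0,0],8],[[42,17,0],[0,0,0],8],[[57,24,0],[0,0,0],8],[[72,30,0],[0,0,0],8],[[85,35,0],[0,0,0],8],[[95,39,0],[0,0,0],8],[[101,41,0],[0,0,0],8],[[102,42,0],[0,0,0],8]]'
python3 -m crank '[[[0,0,-5],[0,0,0],8],[[0,0,-14],[0,0,0],8],[[0,0,-23],[0,0,0],8],[[0,0,-31],[0,0,0],8],[[0,0,-37],[0,0,0],8],[[0,0,-40],[0,0,0],8],[[0,0,-40],[0,0,0],8],[[0,0,-40],[0,0,0],8]]'
python3 - <<'E'
from h import *
np.set_printoptions(precision=4,suppress=True)
s=get_state(); print(s["position"],s["ft_force"],s["wrist_torque"],s["finger_gap"])
p=shot("wrist"); a=p["image"]; q=shot("side"); b=cv2.resize(q["image"][170:290,230:390],(512,384),interpolation=cv2.INTER_CUBIC)
cv2.imwrite("pics/g.png",cv2.cvtColor(cv2.resize(np.vstack([a,b]),None,fx=.78,fy=.78),cv2.COLOR_RGB2BGR))
E
```

```text
clock: 10.85
position: [0.5525, -0.1782, 0.2885]
eef_rot: [0.0, 0.561, 0.828, 0.0]
ft_force: [1.6, 0.1, -7.4]
finger_gap: 0.0151
clock: 11.65
position: [0.5522, -0.1784, 0.249]
eef_rot: [0.001, 0.562, 0.827, 0.0]
ft_force: [0.5, 0.9, -6.8]
finger_gap: 0.0149
[ 0.5522 -0.1784  0.249 ] [ 0.5337  0.9033 -6.7523] [-0.0189 -0.0873  0.0079] 0.014875006882624345
```

View pics/g.png

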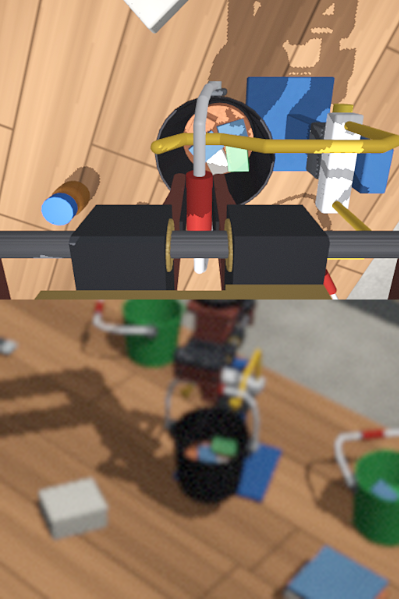

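The wire crosses the prong at (200,143), between the tip at (155,147) and the rear rise, and the pail hangs upright below. I'll now lower it gently in small steps and watch the force.

```bash
python3 -m crank '[[[0,0,-2],[0,0,0],8],[[0,0,-5],[0,0,0],8],[[0,0,-8],[0,0,0],8],[[0,0,-10],[0,0,0],8],[[0,0,-10],[0,0,0],8],[[0,0,-10],[0,0,0],8]]'
python3 -m crank '[[[0,0,-1],[0,0,0],8],[[0,0,-2],[0,0,0],8],[[0,0,-2],[0,0,0],8],[[0,0,-2],[0,0,0],8]]'
python3 -m crank '[[[0,0,-1],[0,0,0],8],[[0,0,-2],[0,0,0],8],[[0,0,-2],[0,0,0],8],[[0,0,-2],[0,0,0],8]]'
```

```text
clock: 12.35
position: [0.5518, -0.1783, 0.2386]
eef_rot: [0.0, 0.562, 0.827, 0.0]
ft_force: [0.9, 0.1, -7.3]
finger_gap: 0.0152
clock: 12.75
position: [0.5517, -0.1785, 0.2368]
eef_rot: [0.0, 0.562, 0.827, -0.0]
ft_force: [0.2, 0.2, -5.9]
finger_gap: 0.0152
clock: 13.15
position: [0.5514, -0.1786, 0.2347]
eef_rot: [-0.0, 0.562, 0.827, -0.0]
ft_force: [-1.2, -1.0, -4.7]
finger_gap: 0.015
```

```bash
python3 -m crank '[[[0,0,-1],[0,0,0],8],[[0,0,-1],[0,0,0],8],[[0,0,-1],[0,0,0],8]]'
python3 -m crank '[[[0,0,-1],[0,0,0],8],[[0,0,-1],[0,0,0],8],[[0,0,-1],[0,0,0],8]]'
python3 -m crank '[[[0,0,-1],[0,0,0],8],[[0,0,-1],[0,0,0],8],[[0,0,-1],[0,0,0],8]]'
```

```text
clock: 13.45
position: [0.5516, -0.1785, 0.2338]
eef_rot: [0.0, 0.562, 0.827, -0.0]
ft_force: [-0.6, 0.1, -3.2]
finger_gap: 0.0153
clock: 13.75
position: [0.5519, -0.1784, 0.2328]
eef_rot: [0.0, 0.562, 0.827, 0.0]
ft_force: [-0.7, -1.2, -1.9]
finger_gap: 0.0151
clock: 14.05
position: [0.5515, -0.1785, 0.2317]
eef_rot: [-0.0, 0.562, 0.827, -0.0]
ft_force: [-3.0, -0.4, 0.7]
finger_gap: 0.0149
```

```bash
python3 -m crank '[[[0,0,0],[0,0,0],8],[[0,0,0],[0,0,0],8]]' 3
python3 - <<'E'
from h import *
np.set_printoptions(precision=2,suppress=True)
F=[]
for i in range(4): optics.read_camera("wrist"); F.append(get_state()["ft_force"])
print(np.array(F))
p=shot("wrist"); a=p["image"]; q=shot("side"); b=cv2.resize(q["image"][170:290,230:390],(512,384),interpolation=cv2.INTER_CUBIC)
cv2.imwrite("pics/h.png",cv2.cvtColor(cv2.resize(np.vstack([a,b]),None,fx=.78,fy=.78),cv2.COLOR_RGB2BGR))
E
```

```text
clock: 14.25
position: [0.5523, -0.1781, 0.2319]
eef_rot: [0.001, 0.562, 0.827, 0.001]
ft_force: [0.9, 0.6, -0.2]
finger_gap: 0.016
[[ 1.33  1.14 -1.24]
 [ 2.36  0.4   0.12]
 [ 2.24  0.6  -0.71]
 [ 2.5   2.04 -0.3 ]]
```

View pics/h.png

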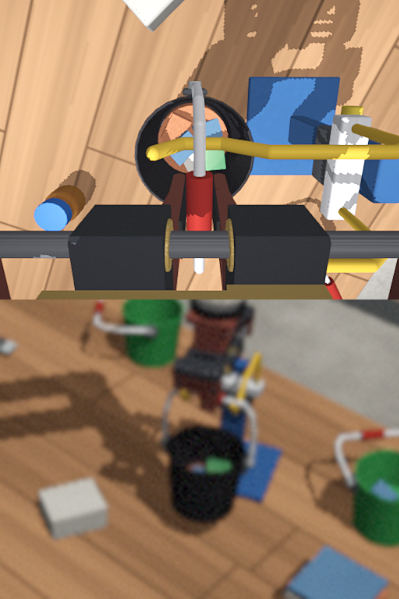

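The hook carries the weight: the wrist's vertical force is about 0 and the wire lies on the seat at (200,150). I'll open slowly, wait, then withdraw straight up.

```bash
python3 -m crank '[[[0,0,0],[0,0,0],20],[[0,0,0],[0,0,0],24],[[0,0,0],[0,0,0],30],[[0,0,0],[0,0,0],36],[[0,0,0],[0,0,0],42],[[0,0,0],[0,0,0],42],[[0,0,0],[0,0,0],42],[[0,0,0],[0,0,0],42]]'
python3 - <<'E'
from h import *
p=shot("wrist"); save(p,"i.png")
E
```

```text
clock: 15.35
position: [0.5516, -0.1784, 0.2316]
eef_rot: [-0.0, 0.562, 0.827, -0.0]
ft_force: [0.5, 0.3, 0.2]
finger_gap: 0.0416
```

View pics/i.png

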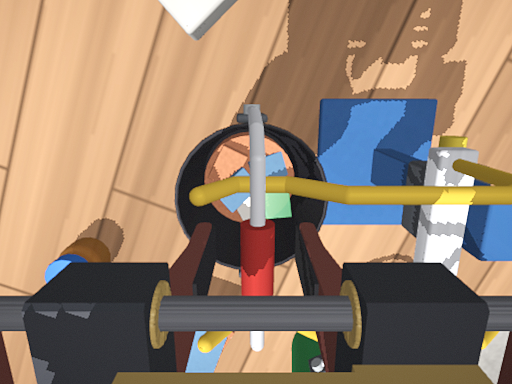

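The fingers are open around the free red grip at (258,255), and the wire rests on the prong seat at (257,187). Withdrawing upwards.

```bash
python3 -m crank '[[[0,0,5],[0,0,0],42],[[0,0,12],[0,0,0],42],[[0,0,22],[0,0,0],42],[[0,0,35],[0,0,0],42],[[0,0,50],[0,0,0],42],[[0,0,70],[0,0,0],42],[[0,0,92],[0,0,0],42],[[0,0,115],[0,0,0],42],[[0,0,135],[0,0,0],42],[[0,0,150],[0,0,0],42]]'
python3 -m crank '[[[-20,0,15],[0,0,0],42],[[-50,10,30],[0,0,0],42],[[-80,20,30],[0,0,0],42],[[-110,30,30],[0,0,0],42],[[-130,35,30],[0,0,0],42],[[-130,35,30],[0,0,0],42],[[-130,35,30],[0,0,0],42],[[-130,35,30],[0,0,0],42],[[-130,35,30],[0,0,0],42],[[-130,35,30],[0,0,0],42]]'
python3 -m crank '[[[0,0,0],[0,0,0],42],[[0,0,0],[0,0,0],42],[[0,0,0],[0,0,0],42],[[0,0,0],[0,0,0],42],[[0,0,0],[0,0,0],42],[[0,0,0],[0,0,0],42],[[0,0,0],[0,0,0],42],[[0,0,0],[0,0,0],42],[[0,0,0],[0,0,0],42],[[0,0,0],[0,0,0],42]]'
python3 - <<'E'
from h import *
np.set_printoptions(precision=4,suppress=True)
last=None
for i in range(3):
    q=shot("side")
    if i<2:
        for _ in range(4): optics.read_camera("top")
    hsv=cv2.cvtColor(q["image"],cv2.COLOR_RGB2HSV); P=cloud(q)
    m=(hsv[...,2]<55)&(np.hypot(P[...,0]-.552,P[...,1]+.18)<.09)&(P[...,2]<.2)&(P[...,2]>.03)
    v,u=np.nonzero(m); Q=P[m]; print(len(u),u.mean(),v.mean(),Q.mean(0),Q.min(0),Q.max(0))
    r=m&(P[...,2]>Q[:,2].max()-.02)
t=shot("top"); print(get_state()["ft_force"],get_state()["position"])
for n,p in(("side",q),("top",t)):
  for th in("tiles","offcut","jar","hammer"):
    r=spotter.pinpoint(p,th)
    if r: print(n,th,np.round(r[0]["location"]),round(r[0]["confidence"],2),at_z(p,r[0]["location"],0)[0])
a=cv2.resize(q["image"][150:330,200:420],(528,432)); b=t["image"][110:290,180:400]
cv2.imwrite("pics/j.png",cv2.cvtColor(cv2.resize(np.vstack([a,cv2.resize(b,(528,432))]),None,fx=.69,fy=.69),cv2.COLOR_RGB2BGR))
E
```

```text
clock: 16.4
position: [0.5521, -0.1785, 0.3846]
eef_rot: [0.001, 0.562, 0.827, 0.0]
ft_force: [0.7, -0.5, -0.5]
finger_gap: 0.0422
clock: 17.4
position: [0.4222, -0.1436, 0.4114]
eef_rot: [-0.0, 0.562, 0.827, -0.0]
ft_force: [1.0, -0.1, 0.8]
finger_gap: 0.042
clock: 18.4
position: [0.4216, -0.1434, 0.4116]
eef_rot: [-0.0, 0.562, 0.827, -0.0]
ft_force: [-0.4, 0.8, -0.8]
finger_gap: 0.0421
807 311.7757125154895 237.76579925650557 [ 0.5439 -0.1826  0.1156] [ 0.4906 -0.2372  0.0517] [ 0.6082 -0.1217  0.1568]
807 311.8785625774473 237.81908302354398 [ 0.5441 -0.1829  0.1153] [ 0.4928 -0.2381  0.0477] [ 0.6111 -0.1227  0.1576]
812 311.80049261083747 237.80418719211823 [ 0.5439 -0.1827  0.1154] [ 0.4912 -0.2377  0.0493] [ 0.6095 -0.1223  0.1571]
[ 0.3462 -0.6178  0.5267] [ 0.4216 -0.1434  0.4116]
side tiles [363. 293.] 0.87 [ 0.5468 -0.42    0.    ]
side offcut [261. 258.] 0.88 [ 0.4197 -0.0355  0.    ]
side jar [324. 308.] 0.87 [ 0.3982 -0.3623  0.    ]
side hammer [210. 200.] 0.94 [0.5228 0.3954 0.    ]
top offcut [274. 218.] 0.85 [ 0.4354 -0.0301  0.    ]
top hammer [173. 193.] 0.67 [0.5386 0.4181 0.    ]
```

View pics/j.png

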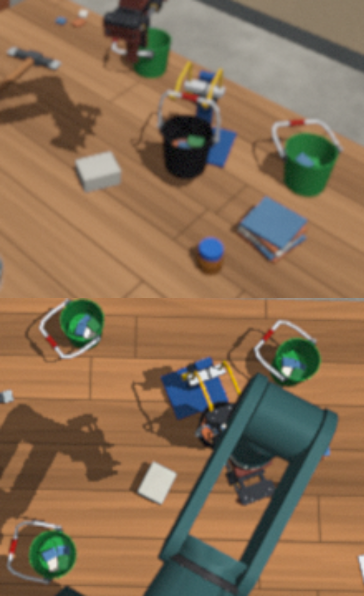

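The black pail hangs from the hook at (188,145) with its bail upright. It stays still over three frames, its underside is about 45–50 mm above the bench, and the bystanders have not moved. Handing in.

```bash
python3 -c "
from bench import robot; print(robot.close_job())"
```

```text
the job is handed in; nothing more can be done
None
```

The black pail now hangs free on the blue stand's twin hook, and I have handed in the job after about 19 s of robot time.

- **Lift and transfer:** I gripped the red sleeve lightly and swung the bail upright with the pail still standing on the bench. I then gripped firmly, lifted the pail (about 7.3 N) and brought it in from the hook's open side.
- **Lowering and release:** I lowered it in 1–2 mm steps. The hook first touched with the tool at about z = 0.238 m. By about z = 0.232 m the wrist's vertical force was near zero, so the hook had the weight. Only then did I open the fingers and withdraw upwards.

**Last checks**
- **Pail:** it did not move over three frames about 0.25 s apart, with its bail upright on the seats and its underside 45–50 mm above the bench.
- **Robot:** the arm was clear of everything, with only sensor noise on the wrist.
- **Scale load:** I have no direct reading of the hook's load. The wrist readings put it at about the pail's own 7.3 N, below the 12 N limit.
- **Sideways force:** single readings reached 2–3 N just before release. They were gone once the fingers opened.
- **Bystanders:** the side camera found the hammer, tiles, offcut and jar within about 3 cm of where they started. That is as close as the detector resolves, and nothing touched them. In the last top picture the networks did not find the tiles or the jar; the arm hides that side.

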